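# Seat a candle tin in the lid press and snap the toggle clamp over

## Task

Push the yellow-lidded candle tin along its channel until it sits fully home in the nest of the little lid press; then push the red-knobbed toggle lever over, past its centre, so that it snaps across and the clamp comes down and holds the tin's lid. Only push: lift nothing, do not push the clamp arm or its pad directly, leave the mug, the jar and the blue-lidded tin standing where they are, and finish clear of everything.

Things in the scene. Friction and masses are not known exactly. Their poses are not given: they have to be found in the camera images.
- press: Fixed lid press, white base plate 15 mm thick, x -110..120, y -60..150 mm. Origin on the counter below the nest centre; x = the way the tin is pushed home (level), z up. The channel runs along x at y = 0, x -105..0, between rails 74 mm apart and 10 mm high; a 20 mm high V stop ends it. Steel cheeks x 59..91, y -17..17 and green gear box x 47..103, y 19..87 both rise to 88 mm above the counter.
- nest (a point): Point on the base plate's upper face (15 mm above the counter) where the centre of the tin's underside lies when the tin is fully home against the V stop. Axes as press.
- lever_pivot (a point): Centre of the toggle lever's pivot, at x 75, y 105, z 60 mm of the press. Axes as press; the pivot axis is y, so the lever swings in the x-z plane beside the green gear box.
- tin: Loose round candle tin, aluminium with yellow lid, diameter 70, height 38 mm, about 0.16 kg. Origin: centre of its underside. It starts on the base plate in the channel, 25 to 60 mm short of the nest (towards -x of the press), and slides when pushed with 4 N or less.
- lever (a joint): Lever angle, rad: 0 = leaning 0.6 rad towards -x of the press (clamp open, start), 1.2 = leaning 0.6 rad towards +x (closed). Bistable: a spring strut between lever and gear box drives it to the nearer end. It takes about 5 N at the knob at first, less and less towards the centre; beyond about 0.6 it snaps by itself to 1.2 and stays there.
- lever_tip (a point): Centre of the lever's red ball knob (28 mm diameter), on a 10 mm steel rod, 95 mm from the pivot. At the start it is 54 mm before the pivot (-x of the press), 138 mm above the counter; upright it is 155 mm above it. It is to be pushed towards +x of the press.
- clamp_arm: Steel arm 18 mm wide, 95 mm long, with a sprung rubber pad (24 mm diameter), geared to the lever. Origin: its pivot, at x 75, y 0, z 75 mm of the press. At the start it stands nearly upright, up to 163 mm above the counter, pad pointing to -x of the press (as far as x 45); with the lever over it lies level, its pad pressing on a tin in the nest with about 2 N.
- mug: Bystander: white ceramic mug with handle, 80 mm diameter, 92 mm high, loose. Origin: centre of its underside.
- jar: Bystander: glass jar with red lid, 74 mm diameter, 110 mm high, loose. Origin: centre of its underside.
- blue_tin: Bystander: tin with blue lid, 66 mm diameter, 45 mm high, loose, on the counter. Origin: centre of its underside.
There are look-alikes about, which are no part of the job. Leave any black look-alike of the tin alone.

How it is judged:
By the outcome, as a careful person would: the job done as asked, in the order asked, and still so for the second after the job is handed in, with the robot touching nothing.
It also fails if it takes over 38 s, if anything falls off the work surface, if the arm or the gripper's body presses on something with over 40 N, if the wrist force passes 120 N, or if a joint passes its speed limit or range.

## Robot

A 7-joint arm with a two-finger parallel gripper is mounted at the origin on the work surface. World frame = base frame: x ahead of the robot, y to its left, z up, the work surface at z = 0. Lengths are in m, angles in rad, forces in N, time in s.
With the tool pointing down it reaches from about 0.35 to 0.9 m from the base axis. Payload 8.1 kg.
Tool frame: the origin (TCP) lies between the finger pads; the fingertips stand 22 mm ahead of it and the grasp point (between the pads) lies 3 mm ahead of it (arm.tip_reach is the distance from the TCP to the fingertips, in m); z points along the fingers, y is the line along which they close (so a half turn about z gives the same grasp; the last joint's range is limited). The gripper opens to 92 mm and grips with 3 to 60 N. Pads are 19 mm wide; open, the fingers measure 130 mm over their backs; the gripper's body (75 mm by 190 mm) begins 47 mm behind the grasp point.
Start: joints at [-1.347, 0.434, 0.025, 1.573, -0.012, 1.134, -0.075], TCP at [0.201, 0.592, 0.249] pointing down, gripper open.
Joint ranges: [-2.62, 2.62], [-0.44, 2.09], [-1.27, 1.32], [0.08, 2.57], [-1.32, 4.46], [0.12, 2], [-2.74, 2.74]. Speed limits (rad/s): [2.22, 2.22, 3.01, 3.01, 3.14, 3.14, 3.14].

## Interface

Orientations are given as a rotation vector (axis times angle).
In Python, from cell import telemetry, vision, job, arm gives the robot as it stands. The module is installed in compiled form; this text tells all that it offers.
- The arm moves only by the shell command python3 -m creep 'ROWS' [FORCE]. ROWS is text: rows parted by semicolons, each of 7 numbers parted by spaces: the finger opening in cm, from 0 to 9.18, then the shift along the tool's x, y, z in cm, then the turn, a rotation vector about the tool's x, y, z in degrees. A call has 1 to 5 rows; each row is the pose to reach, as a shift and turn from the pose commanded when the call began, along the tool's axes at that moment; what a row does not reach only later rows make up. A row lasts 1/8 s, in which the tool goes at most 62.5 mm and 10.7 degrees, less where a joint would pass 70% of its speed; a pose out of reach is approached as far as the arm can. A call with a gripper value outside its range is refused whole. The fingers move at their own pace and stop on an object; FORCE is the grip in N (left out, the last holds). Time passes only in rows, so rows that repeat a pose let the fingers close. It gives the time, the measured TCP pose, the force, the opening and the grip force at its end, in the units of the state.
- telemetry.observe(): the state, without advancing time (a new reading comes with each control period).
- vision.get_image(name): name is "scene" or "top" or "wrist"; returns the picture (400x640x3 uint8, red, green, blue); there is no depth.
- vision.camera_info(name): a dict with "fov_y" (degrees; the focal length in pixels is half the picture's height over the tangent of half this angle, whatever the lens; pixels are square), "cx", "cy" (the principal point, pixels), "extrinsics" (4x4, takes a point from camera to world coordinates). Camera axes: x right, y down, z forward; pixel columns grow to the right and rows downward; lengths in m; the calibration is good to about 2 mm. A picture is of the moment at which its call begins: read the wrist's pose just before it. camera_info takes no time and is no camera call; for the wrist camera it gives the pose at the moment of the call.
- job.sign_off(): hands the job in; it is judged then, once.
The state is a dict: "clock": time; "joints": joint angles; "dq": joint speeds; "joint_efforts": joint torques, N m; "position": TCP position; "ee_rot": TCP orientation; "force": force on the tool from outside, world axes, zero at the start; "ft_torque": the same for the moment, N m; "width": opening from 0.0 (shut) to 1.0 (fully open); "gripper_force": force on a finger pad.
Only numpy, scipy, OpenCV 4.12 (cv2) and the standard library are available. Lean on these libraries where they do the work, as an engineer would, in place of code of your own. Each camera call takes 0.05 s, during which the arm holds its last target. There are 200 camera calls.

## Working session

There is one attempt and no reset: what is moved stays moved. The work goes in short steps, Python scripts to look and compute and a shell command to move; the robot and the scene stay as the last step left them, time stands still between calls to the robot, and variables do not carry over. Pictures are saved under pics/ and viewed, at most 10 in all, crops included, and the job is handed in when it is done.

```bash
mkdir -p pics; python3 - <<'E'
from cell import telemetry, vision, arm
import cv2,numpy as np
s=telemetry.observe();print(s['clock'],s['position'],s['ee_rot'],s['width'],s['force'],arm.tip_reach)
for n in('top','scene'):
    im=vision.get_image(n);cv2.imwrite(f'pics/{n}.png',im[:,:,::-1])
    c=vision.camera_info(n);print(n,c['fov_y'],c['cx'],c['cy'],np.round(c['extrinsics'],4).tolist())
E
```

```text
0.0 [0.20055964 0.59145211 0.24795436] [-5.11202769e-01 -3.09962715e+00  2.43424813e-03] 1.0003804970493693 [ 0.14408393 -0.25301972  0.47828082] 0.022
top 57.85946314071475 317.91555200075345 200.9000830545917 [[-0.0073, -0.993, 0.1181, 0.3993], [-0.9997, 0.0099, 0.0214, -0.046], [-0.0224, -0.1179, -0.9928, 1.0048], [0.0, 0.0, 0.0, 1.0]]
scene 54.42177240283662 317.7613028172119 198.57926190182218 [[0.7206, 0.5645, -0.4025, 0.9277], [0.6932, -0.5746, 0.4351, -0.4754], [0.0143, -0.5926, -0.8054, 0.93], [0.0, 0.0, 0.0, 1.0]]
```

View pics/top.png

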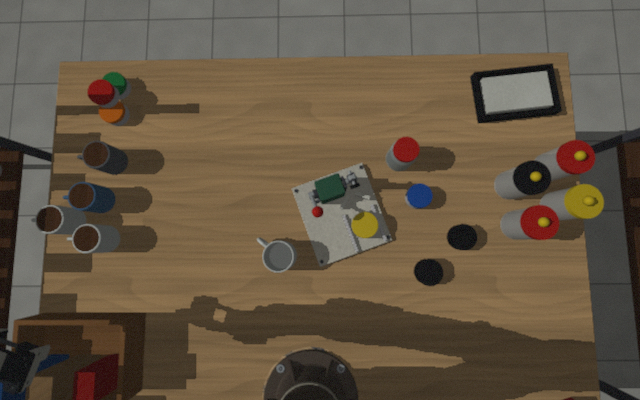

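View pics/scene.png

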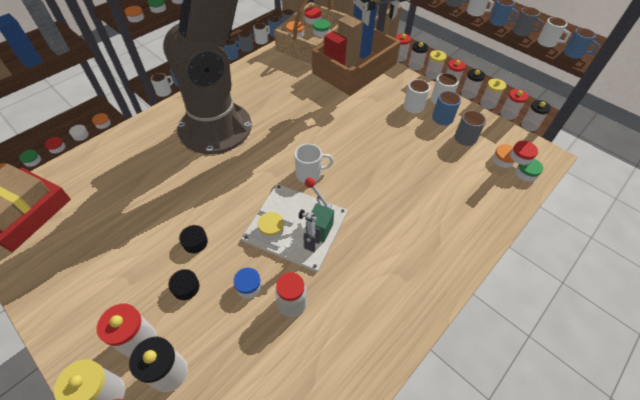

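Top view: the press is turned about +20°, with plate corners near (292,190), (362,165), (392,240) and (322,265). The yellow tin is at (365,225), the red knob at (317,211), the mug at (278,255), the jar at (405,150) and the blue tin at (420,196). The scene view agrees.

```bash
cat > h.py <<'E'
import cv2,numpy as np
from cell import telemetry, vision
def ray(n,u,v,c=None):
    c=c or vision.camera_info(n);f=200/np.tan(np.radians(c['fov_y']/2));E=np.array(c['extrinsics'])
    return E[:3,3],E[:3,:3]@np.array([(u-c['cx'])/f,(v-c['cy'])/f,1])
def onz(n,u,v,z,c=None):
    o,d=ray(n,u,v,c);return o+d*(z-o[2])/d[2]
def two(p,q):
    A=[];b=[]
    for o,d in(p,q):
        d=d/np.linalg.norm(d);P=np.eye(3)-np.outer(d,d);A.append(P);b.append(P@o)
    return np.linalg.lstsq(np.vstack(A),np.hstack(b),rcond=None)[0]
def blobs(im,lo,hi,box,amin=15):
    h=cv2.cvtColor(im,cv2.COLOR_RGB2HSV);m=cv2.inRange(h,lo,hi);x0,y0,x1,y1=box
    k=np.zeros_like(m);k[y0:y1,x0:x1]=m[y0:y1,x0:x1]
    n,l,s,c=cv2.connectedComponentsWithStats(k)
    return [(c[i].round(1).tolist(),s[i].tolist()) for i in range(1,n) if s[i][4]>=amin],k
E
python3 - <<'E'
from h import *
t=cv2.imread('pics/top.png')[:,:,::-1].copy();s=cv2.imread('pics/scene.png')[:,:,::-1].copy()
Y=((20,120,100),(35,255,255));R=((0,150,80),(6,255,255));W=((0,0,95),(180,60,255))
for nm,c in(('Y',Y),('R',R)):
    print(nm,'top',blobs(t,*c,(250,130,430,280))[0],'scene',blobs(s,*c,(230,140,350,320))[0])
b,m=blobs(t,*W,(285,155,400,270));print('W',b)
a=cv2.resize(t[150:280,250:430],None,fx=4,fy=4,interpolation=3);cv2.imwrite('pics/tz.png',a[:,:,::-1])
a=cv2.resize(s[140:280,230:360],None,fx=4,fy=4,interpolation=3);cv2.imwrite('pics/sz.png',a[:,:,::-1])
E
```

```text
Y top [([364.9, 225.4], [351, 212, 27, 26, 502])] scene [([270.3, 223.5], [259, 213, 24, 22, 442])]
R top [([405.9, 148.9], [393, 137, 27, 25, 472]), ([316.1, 211.3], [312, 207, 9, 10, 65])] scene [([309.6, 182.0], [305, 178, 10, 9, 69]), ([289.8, 285.9], [277, 272, 27, 29, 622])]
W [([390.4, 159.0], [386, 155, 13, 14, 67]), ([329.3, 217.5], [292, 163, 76, 101, 2963]), ([367.8, 204.3], [356, 195, 26, 19, 273]), ([370.8, 242.0], [356, 235, 32, 16, 273]), ([289.7, 255.6], [285, 242, 9, 28, 81])]
```

View pics/tz.png

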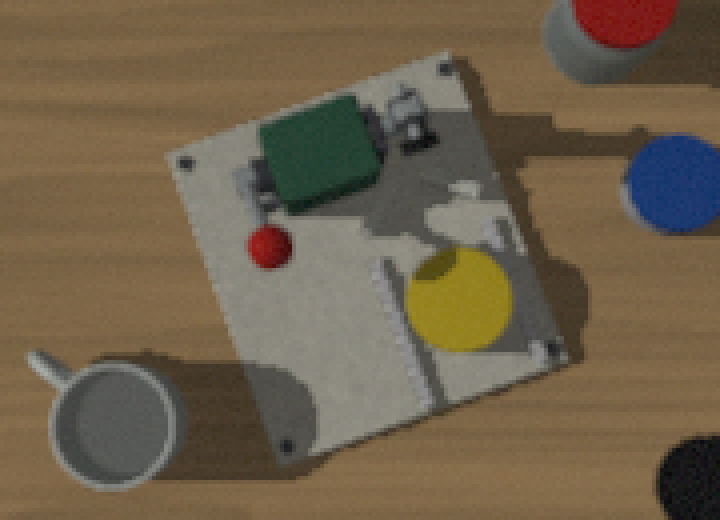

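View pics/sz.png

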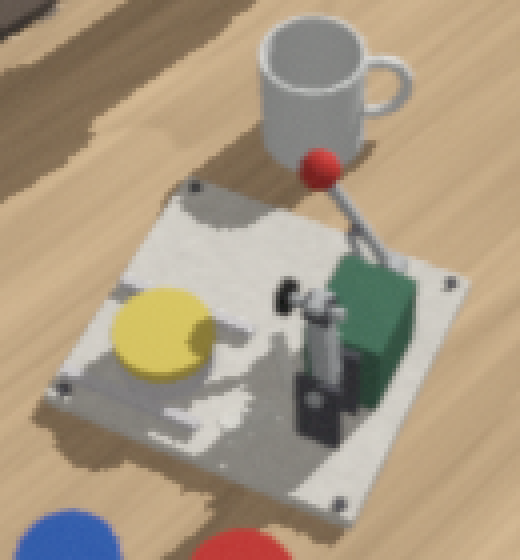

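Crops: the plate corners (in the top crop) are at (167,155), (448,52), (568,360) and (283,463). The lever leans toward −x, and the arm is upright with its pad toward −x. The mug stands just off the plate's near-left edge.

```bash
cat >> h.py <<'E'
def fit():
    px=[(167,155),(448,52),(568,360),(283,463)];px=[(250+(a+.5)/4-.5,150+(b+.5)/4-.5) for a,b in px]
    W=np.array([onz('top',*p,.015)[:2] for p in px]);P=np.array([(120,150),(120,-60),(-110,-60),(-110,150)])/1e3
    wc,pc=W.mean(0),P.mean(0);H=(P-pc).T@(W-wc);yaw=np.arctan2(H[0,1]-H[1,0],H[0,0]+H[1,1])
    R=np.array([[np.cos(yaw),-np.sin(yaw)],[np.sin(yaw),np.cos(yaw)]]);t=wc-R@pc
    return R,t,yaw,(W-(P@R.T+t))*1e3
E
python3 - <<'E'
from h import *
R,t,yaw,res=fit();print('press',t,np.degrees(yaw),res.round(1))
k=two(ray('top',316.1,211.3),ray('scene',309.6,182));y=two(ray('top',364.9,225.4),ray('scene',270.3,223.5))
for n,p in(('knob',k),('tin2',y),('tintop',onz('top',364.9,225.4,.053)),('tinscene',onz('scene',270.3,223,.052)),('knob z138',onz('top',316.1,211.3,.138)),('mugtop',onz('top',278.5,256,.092)),('jar',onz('top',405.9,148.9,.11))):
    print(n,p.round(4),'press',(R.T@(p[:2]-t)*1e3).round(1))
s=telemetry.observe()
from scipy.spatial.transform import Rotation as Ro
print(Ro.from_rotvec(s['ee_rot']).as_matrix().round(3), s['position'])
E
```

```text
press [ 0.49231205 -0.13209225] 19.820036490524792 [[-1.6 -1.1]
 [-2.5  0.7]
 [ 0.3  2.2]
 [ 3.8 -1.8]]
knob [ 0.4777 -0.0225  0.1353] press [ 23.4 108.1]
tin2 [ 0.4487 -0.1475  0.0419] press [-46.3   0.3]
tintop [ 0.4466 -0.1482  0.053 ] press [-48.4   0.3]
tinscene [ 0.4545 -0.1484  0.052 ] press [-41.1  -2.5]
knob z138 [ 0.4773 -0.0228  0.138 ] press [ 22.9 107.9]
mugtop [0.37   0.0733 0.092 ] press [-45.4 234.7]
jar [ 0.6355 -0.2495  0.11  ] press [  94.9 -159. ]
[[-0.947  0.321 -0.   ]
 [ 0.321  0.947 -0.001]
 [-0.    -0.001 -1.   ]] [0.20055228 0.591496   0.24805365]
```

```bash
cat > rel.py <<'E'
import sys;from h import *
from scipy.spatial.transform import Rotation as Ro
# args: world/press, x y z (mm); desired tool y = -press y, tool z down
R,t,yaw,_=fit();s=telemetry.observe()
T=Ro.from_rotvec(s['ee_rot']);m=sys.argv[1];x,y,z=[float(a)/1e3 for a in sys.argv[2:5]]
p=np.array([x,y]);p=R@p+t if m=='p' else p
D=np.column_stack([np.r_[-R[:,0],0]*-1,np.r_[-R[:,1],0],[0,0,-1]])
print('shift cm',(T.inv().apply(np.r_[p,z]-s['position'])*100).round(2),'turn',np.degrees((T.inv()*Ro.from_matrix(D)).as_rotvec()).round(1),
 't',round(s['clock'],2),'press now',(R.T@(s['position'][:2]-t)*1e3).round(1),round(s['position'][2]*1e3,1),'F',s['force'].round(1))
E
python3 rel.py w 370 290 250
```

```text
shift cm [-25.73 -23.11  -0.16] turn [-0.000e+00  1.000e-01  1.415e+02] t 0.1 press now [-29.1 779.7] 248.1 F [ 0.6 -0.3  0.3]
```

```bash
python3 -m creep '0 -4.6 -4.1 0 0 0 10;0 -9.2 -8.2 0 0 0 20;0 -13.8 -12.3 0 0 0 30;0 -18.4 -16.4 0 0 0 40;0 -23 -20.5 0 0 0 50'; python3 rel.py p -125 0 250
```

```text
clock: 0.72
position: [0.3533, 0.322, 0.2486]
ee_rot: [-1.781, -2.588, -0.0]
force: [0.1, 0.2, -0.5]
width: 0.506
gripper_force: 0.0
shift cm [-47.13 -15.74  -0.14] turn [-0.  -0.  91.1] t 0.72 press now [ 23.1 474.3] 248.6 F [ 0.1  0.2 -0.5]
```

```bash
python3 -m creep '0 -5.5 -1.9 0 0 0 10;0 -11 -3.8 0 0 0 20;0 -16.5 -5.6 0 0 0 30;0 -22 -7.4 0 0 0 40;0 -27.5 -9.2 0 0 0 50'; python3 rel.py p -125 0 250
```

```text
clock: 1.35
position: [0.3663, 0.0325, 0.2487]
ee_rot: [-2.707, -1.593, -0.001]
force: [0.7, -0.3, -0.6]
width: 0.008
gripper_force: 0.0
shift cm [-17.69  10.78  -0.14] turn [-0.  -0.  41.1] t 1.35 press now [-62.7 197.5] 248.7 F [ 0.7 -0.3 -0.6]
```

```bash
python3 -m creep '0 -4.5 2.7 0 0 0 10;0 -9 5.4 0 0 0 20;0 -13.4 8.1 0 0 0 30;0 -17.7 10.8 2 0 0 41;0 -17.7 10.8 5 0 0 41.1'; python3 rel.py p -125 0 50
```

```text
clock: 1.98
position: [0.3768, -0.1766, 0.199]
ee_rot: [3.093, 0.537, 0.004]
force: [0.8, 0.6, 0.4]
width: 0.003
gripper_force: 0.0
shift cm [-0.15 -0.32 14.89] turn [ 0.2 -0.1 -0.1] t 1.98 press now [-123.8   -2.7] 199.0 F [0.8 0.6 0.4]
```

```bash
python3 -m creep '0 -.1 -.3 4;0 0 0 0' 2>&1 | tail -1; python3 -m creep '0 -0.1 -0.3 4 0 0 0;0 -0.1 -0.3 8 0 0 0;0 -0.1 -0.3 12 0 0 0;0 -0.1 -0.3 14.5 0 0 0;0 -0.1 -0.3 14.8 0 0 0'; python3 rel.py p -95 0 50
python3 - <<'E'
from h import *
t=vision.get_image('top');s=vision.get_image('scene')
a=np.vstack([cv2.resize(i,None,fx=3,fy=3,interpolation=3) for i in(t[180:280,270:430],s[180:280,210:370])]);cv2.imwrite('pics/a.png',a[:,:,::-1])
E
```

```text
invalid input
clock: 2.6
position: [0.3731, -0.1702, 0.0496]
ee_rot: [-3.092, -0.549, 0.005]
force: [-0.2, -0.3, -0.3]
width: 0.005
gripper_force: 0.0
shift cm [ 3.    0.47 -0.05] turn [-0.1  0.2  0.3] t 2.6 press now [-125.     4.5] 49.6 F [-0.2 -0.3 -0.3]
```

View pics/a.png

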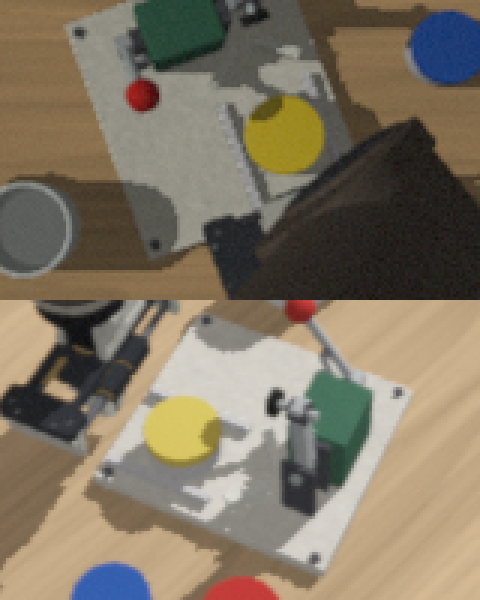

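The gripper is closed behind the tin, in line with the channel, and the way is clear. Now the push, slowing near the end.

```bash
python3 -m creep '0 1.0 0.4 0 0 0 0;0 2.0 0.4 0 0 0 0;0 3.0 0.4 0 0 0 0;0 4 0.4 0 0 0 0;0 4.5 0.4 0 0 0 0'; python3 rel.py p -60 0 50;  python3 -m creep '0 0.5 0 0 0 0 0;0 1 0 0 0 0 0;0 1.5 0 0 0 0 0;0 2 0 0 0 0 0;0 2 0 0 0 0 0'; python3 rel.py p -45 0 50
```

```text
clock: 3.32
position: [0.4184, -0.1583, 0.0507]
ee_rot: [-3.093, -0.551, 0.001]
force: [-1.0, -1.2, 1.7]
width: 0.005
gripper_force: 1.1
shift cm [1.84 0.06 0.07] turn [-0.   0.   0.4] t 3.33 press now [-78.4   0.4] 50.7 F [-1.  -1.2  1.7]
clock: 3.95
position: [0.4374, -0.1515, 0.0507]
ee_rot: [3.093, 0.551, 0.001]
force: [-0.2, 0.8, 0.1]
width: 0.006
gripper_force: 0.0
shift cm [1.33 0.04 0.07] turn [ 0.  -0.   0.4] t 3.95 press now [-58.3   0.3] 50.7 F [-0.2  0.8  0.1]
```

```bash
cat > tin.py <<'E'
from h import *
R,t,_,_=fit()
for n,b in(('top',(300,150,430,280)),('scene',(230,160,350,260))):
    for c,s in blobs(vision.get_image(n),(20,120,60),(35,255,255),b)[0]:
        print(n,c,s,(R.T@(onz(n,*c,.053)[:2]-t)*1e3).round(1))
E
python3 tin.py
```

```text
top [354.0, 207.9] [347, 200, 18, 19, 150] [ 4.5 10.6]
scene [280.8, 227.7] [268, 217, 26, 23, 458] [-8.5 -4.6]
```

```bash
python3 -m creep '0 0.3 0 0 0 0 0;0 0.6 0 0 0 0 0;0 0.9 0 0 0 0 0;0 0.9 0 0 0 0 0'; python3 tin.py; python3 -m creep '0 0.2 0 0 0 0 0;0 0.3 0 0 0 0 0;0 0.4 0 0 0 0 0;0 0.4 0 0 0 0 0';python3 tin.py;python3 rel.py p -45 0 50
```

```text
clock: 4.55
position: [0.4456, -0.1485, 0.0507]
ee_rot: [3.093, 0.551, 0.001]
force: [-0.6, -0.5, 0.4]
width: 0.004
gripper_force: 0.0
top [351.9, 204.5] [347, 198, 14, 18, 109] [14.9 12.6]
scene [283.7, 228.9] [271, 218, 26, 23, 461] [ 0.2 -4.7]
clock: 5.15
position: [0.449, -0.1472, 0.0507]
ee_rot: [-3.093, -0.55, -0.0]
force: [-1.2, -0.5, 1.7]
width: 0.005
gripper_force: 0.8
top [351.1, 202.9] [346, 196, 14, 17, 98] [19.6 13. ]
scene [284.9, 229.3] [272, 218, 26, 23, 454] [ 3.6 -4.5]
shift cm [0.09 0.05 0.07] turn [ 0.  -0.   0.4] t 5.25 press now [-45.9   0.5] 50.7 F [-1.   0.5  1.2]
```

Still free; tiny steps until the force rises.

```bash
for i in 1 2; do python3 -m creep '0 0.1 0 0 0 0 0;0 0.2 0 0 0 0 0;0 0.2 0 0 0 0 0'|grep -E 'pos|force'; done; python3 tin.py
```

```text
position: [0.451, -0.1465, 0.0507]
force: [-0.9, -0.1, 0.4]
gripper_force: 0.4
position: [0.4513, -0.1463, 0.0506]
force: [-6.6, -2.4, 5.0]
gripper_force: 3.6
top [350.3, 202.0] [345, 196, 13, 15, 76] [22.6 14.2]
scene [285.7, 229.8] [273, 219, 26, 23, 455] [ 6.3 -5. ]
```

```bash
python3 -m creep '0 0.1 0 0 0 0 0;0 0.2 0 0 0 0 0;0 0.2 0 0 0 0 0'|grep -E 'pos|force'; python3 tin.py;python3 rel.py p -45 0 50
```

```text
position: [0.4514, -0.1462, 0.0505]
force: [-13.2, -4.6, 10.7]
gripper_force: 6.7
top [350.0, 201.9] [345, 196, 12, 14, 65] [23.1 14.8]
scene [285.7, 229.8] [273, 219, 26, 23, 454] [ 6.3 -5. ]
shift cm [-0.18  0.07  0.05] turn [-0.1  0.2  0.2] t 6.58 press now [-43.2   0.7] 50.5 F [-12.2  -5.6  11.1]
```

The tin is hard against the stop: 14 N and no further motion. Backing off, rising, then going behind the knob.

```bash
python3 -m creep '0 -2 0 0 0 0 0;0 -5 0 0 0 0 0;0 -5.5 0 -6 0 0 0;0 -5.5 0 -12 0 0 0;0 -5.5 0 -17 0 0 0'|grep -E 'pos|force'; python3 tin.py; python3 rel.py p -45 106 220
```

```text
position: [0.4026, -0.1646, 0.2225]
force: [1.0, 1.6, 0.5]
gripper_force: 0.0
top [358.2, 208.3] [345, 195, 27, 27, 550] [-0.3  0.6]
scene [285.7, 229.6] [274, 219, 25, 23, 465] [ 6.  -4.4]
shift cm [  4.88 -10.74   0.49] turn [ 0.1 -0.5  0.3] t 7.3 press now [-93.2  -1.7] 224.7 F [-0.8  0.2  0.3]
```

```bash
python3 -m creep '0 2.4 -5.4 0 0 0 0;0 4.8 -10.8 0 0 0 0;0 4.8 -10.8 3.5 0 0 0;0 4.8 -10.8 7.3 0 0 0;0 4.8 -10.8 7.3 0 0 0'|grep -E 'pos|force'; python3 rel.py p 0 106 150
```

```text
position: [0.4085, -0.0463, 0.1458]
force: [-1.9, -0.2, 0.3]
gripper_force: 0.0
shift cm [ 4.97  0.34 -0.44] turn [-0.   0.3  0.3] t 7.92 press now [-49.8 109.1] 145.8 F [-1.9 -0.2  0.3]
```

```bash
python3 -m creep '0 1.5 0.2 -0.4 0 0 0;0 3 0.2 -0.4 0 0 0;0 4.5 0.2 -0.4 0 0 0;0 5.5 0.2 -0.4 0 0 0;0 6.5 0.2 -0.4 0 0 0'|grep -E 'pos|force'; python3 rel.py p 60 106 150
python3 -m creep '0 1 0 0 0 0 0;0 2 0 0 0 0 0;0 2.5 0 0 0 0 0;0 2.5 0 0 0 0 0'|grep -E 'pos|force'; python3 rel.py p 60 106 150
python3 - <<'E'
from h import *
s=vision.get_image('scene');t=vision.get_image('top')
a=np.vstack([cv2.resize(i,None,fx=3,fy=3,interpolation=3) for i in(t[140:240,270:430],s[150:250,230:390])]);cv2.imwrite('pics/b.png',a[:,:,::-1])
E
```

```text
position: [0.4709, -0.0264, 0.1516]
force: [-7.1, -3.2, 6.6]
gripper_force: 4.2
shift cm [4.43 0.09 0.14] turn [-0.1  0.2  0.3] t 8.55 press now [ 15.7 106.7] 151.6 F [-7.1 -3.2  6.6]
position: [0.4966, -0.0167, 0.1518]
force: [-0.3, -0.5, -0.2]
gripper_force: 0.2
shift cm [1.68 0.12 0.18] turn [ 0.  -0.   0.4] t 9.05 press now [ 43.2 107.1] 151.8 F [-0.3 -0.5 -0.2]
```

View pics/b.png

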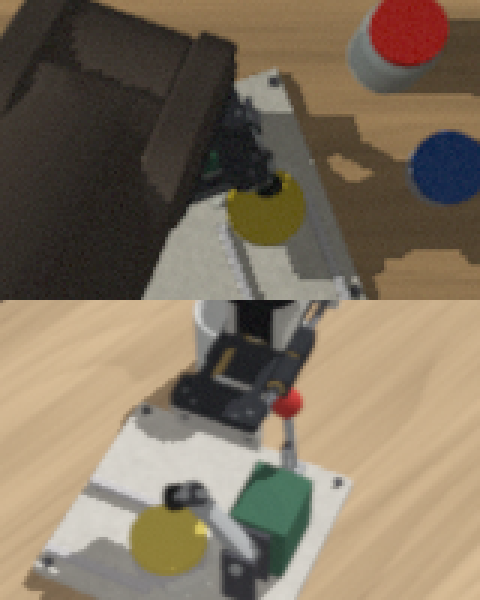

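The lever is nearly upright with its knob at the fingers, and the clamp arm is half down over the tin, clear of the gripper. Continuing past centre.

```bash
python3 -m creep '0 0.8 0 0 0 0 0;0 1.6 0 0 0 0 0;0 2.2 0 0 0 0 0;0 2.2 0 0 0 0 0;0 2.2 0 0 0 0 0'|grep -E 'pos|force'; python3 rel.py p 60 106 150
python3 - <<'E'
from h import *
s=vision.get_image('scene');R,t,_,_=fit()
print([(c,(R.T@(onz('scene',*c,.138)[:2]-t)*1e3).round(1)) for c,_ in blobs(s,(0,150,60),(6,255,255),(280,140,360,250))[0]])
E
```

```text
position: [0.5164, -0.0096, 0.1516]
force: [-0.2, -0.5, 0.3]
gripper_force: 0.0
shift cm [-0.42  0.11  0.16] turn [-0.   0.   0.3] t 9.78 press now [ 64.2 107.1] 151.6 F [-0.2 -0.5  0.3]
[([348.0, 195.9], array([132.3, 106. ]))]
```

The knob is at x = 132, so the lever has snapped over. Retreating: back, then up.

```bash
python3 -m creep '0 -3 0 0 0 0 0;0 -6 0 0 0 0 0;0 -9 0 -3 0 0 0;0 -12 0 -8 0 0 0;0 -15 0 -12 0 0 0'|grep -E 'pos|force';python3 -m creep '0 -2 -5 0 0 0 0;0 -2 -10 0 0 0 0;0 -2 -15 0 0 0 0;0 -2 -20 0 0 0 0;0 -2 -20 0 0 0 0'|grep -E 'pos|force'; python3 - <<'E'
from h import *
s=vision.get_image('scene');t=vision.get_image('top')
a=np.vstack([cv2.resize(i,None,fx=2.5,fy=2.5,interpolation=3) for i in(t[140:260,250:430],s[150:270,220:400])]);cv2.imwrite('pics/c.png',a[:,:,::-1])
E
python3 tin.py
```

```text
position: [0.3749, -0.0622, 0.2725]
force: [-0.3, 2.8, 1.3]
gripper_force: 0.0
position: [0.2869, 0.1218, 0.2717]
force: [-0.2, -0.5, 0.4]
gripper_force: 0.0
top [358.2, 210.0] [345, 196, 27, 26, 407] [-4.5  2.2]
scene [283.4, 232.5] [274, 219, 24, 23, 286] [  4.5 -14.9]
```

View pics/c.png

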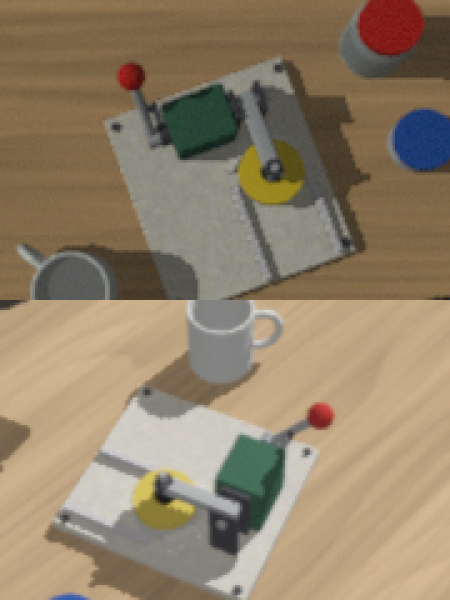

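The lever is over, the clamp lies level with its pad on the yellow lid, the tin has stayed in place, the mug, jar and blue tin are undisturbed, and the arm is clear.

```bash
python3 -c "
from cell import job;print(job.sign_off())"
```

```text
the job is handed in; nothing more can be done
None
```

The job is handed in: the yellow-lidded tin is home in the nest, the lever has snapped over with the clamp pad on its lid, the mug, jar and blue-lidded tin look untouched, and the arm is clear (about 11 s of the 38 s used).

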